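# Clear the painted board and jack it up

### The arm

A 6-joint arm with a two-finger parallel gripper is mounted at the origin on the work surface. World frame = base frame: x ahead of the robot, y to its left, z up, the work surface at z = 0. Lengths are in m, angles in rad, forces in N, time in s.
With the tool pointing down it reaches from about 0.25 to 0.775 m from the base axis. Payload 4 kg.
Tool frame: the origin (TCP) lies on the centre line of the jaws, within the pads' length; the fingertips stand 17 mm ahead of it and the grasp point (between the pads) lies 2 mm behind it; z points along the fingers, y is the line along which they close (so a half turn about z gives the same grasp; the last joint's range is limited). The gripper opens to 94 mm and grips with 3 to 60 N. Pads are 16 mm wide; open, the fingers measure 119 mm over their backs; the gripper's body (75 mm by 177 mm) begins 78 mm behind the grasp point.
Start: joints at [-1.245, 0.087, 1.371, -0, 1.684, -0.103], TCP at [0.229, -0.5, 0.223] pointing down, gripper open.
Joint ranges: [-3.1, 3.1], [-0.76, 2.03], [0.27, 2.55], [-1.08, 4.22], [0.17, 2.65], [-2.57, 2.57]. Speed limits (rad/s): [2.79, 2.79, 3.14, 3.14, 3.14, 3.14].

### API

Orientations are given as [roll, pitch, yaw] about the fixed x, y, z axes, in that order (R = Rz(yaw) Ry(pitch) Rx(roll)).
In Python, from bench import robot gives the robot as it stands.
- The arm moves only by the tool servo_tool, never from a script. Its argument "plan" is a list of rows, each a list of 7 numbers: the shift along the tool's x, y, z normalised to -1 to 1, where 1 is 0.1 m, then the turn, a rotation vector about the tool's x, y, z normalised to -1 to 1, where 1 is pi/2 rad, then the finger opening in mm, from 0 to 94. In form: [[x, y, z, ax, ay, az, gripper], ...]. A call has 1 to 12 rows; each row is the pose to reach, as a shift and turn from the pose commanded when the call began, along the tool's axes at that moment; what a row does not reach only later rows make up. A row lasts 1/12 s, in which the tool goes at most 41.7 mm and 7.16 degrees, less where a joint would pass 70% of its speed; a pose out of reach is approached as far as the arm can. A call with a number of a shift or a turn outside -1 to 1 is refused whole. A call with a gripper value outside its range is refused whole. The fingers move at their own pace and stop on an object; the grip force is fixed at half the most. Time passes only in rows, so rows that repeat a pose let the fingers close. It gives the time, the measured TCP pose, the force, the opening and the grip force at its end, in the units of the state.
- robot.get_obs(): the state, without advancing time (a new reading comes with each control period).
- robot.snapshot(name): name is "scene" or "top"; returns the picture (400x640x3 uint8, red, green, blue); there is no depth.
- robot.camera_params(name): a dict with "camera_matrix" (3x3 intrinsics, pixels), "distortion" ([k1, k2, p1, p2, k3] as OpenCV has them; the pictures are not rectified), "rvec" (rotation vector, rad) and "tvec" (3), from world to camera coordinates, as OpenCV has them. Camera axes: x right, y down, z forward; pixel columns grow to the right and rows downward; lengths in m; the calibration is good to about 2 mm. A picture is of the moment at which its call begins. camera_params takes no time and is no camera call.
- robot.close_job(): hands the job in; it is judged then, once.
Trained networks look in the newest picture that a camera, given by its name, has taken for a name from the list of things; names that differ only in an ending like _2 or _b are one class to them, and where a whole thing is asked for, a point or a joint stands for the part that bears it (a point fixed in the world has none). Each returns a list of dicts, best first, with "conf" (0 to 1); they miss things now and then, are a little off and sometimes report something else, mostly with a low value. They report only what shows in the picture. A call takes as long as a camera call.
- robot.find_in(thing, camera): "extent" ([centre column, centre row, width, height] in pixels, round what is visible of it).
The state is a dict: "time": time; "joint_positions": joint angles; "qvel": joint speeds; "joint_torque": joint torques, N m; "tool_pos": TCP position; "ee_rot": TCP orientation; "wrist_force": force on the tool from outside, world axes, zero at the start; "wrist_torque": the same for the moment, N m; "width": finger opening in m; "finger_force": force on a finger pad.
Only numpy, scipy, OpenCV 4.12 (cv2) and the standard library are available. Lean on these libraries where they do the work, as an engineer would, in place of code of your own. Each camera call takes 0.05 s, during which the arm holds its last target. There are 200 camera calls.

### The job

First take the red and the yellow paint jar off the board and set each gently upright in an empty cell of the crate, one jar to a cell. Then stand the blue jack on the bench with its saddle centred beneath the board's red lift mark, its handle still up, and let go of it. Finally press the jack's red handle all the way down so that the saddle raises the board there, and finish while still holding the handle down, without touching the board yourself; leave the blue jar, the turned post and the mug alone.

Things in the scene. Friction and masses are not known exactly. Their poses are not given: they have to be found in the camera images.
- crate: low wooden crate fixed to the bench, 165 x 165 mm, 35 mm tall, open on top, 2 x 2 square cells 75 mm wide inside (walls and floor 5 mm thick); origin at the centre of its underside, x and y along its walls: cell centres at x = +-40 mm, y = +-40 mm; the cell at +40, +40 holds the blue jar, the others are empty
- jar_red_mid (a point): paint jar, a plain upright cylinder 48 mm across and 105 mm tall, red with a white lid of the same width, about 0.2 kg; point on its axis half-way up, 52.5 mm above its underside; z is its axis; starts standing on the board; the gripper must hold it in its upper half to stay clear of the crate walls
- jar_yellow_mid (a point): paint jar, a plain upright cylinder 48 mm across and 105 mm tall, yellow with a white lid of the same width, about 0.2 kg; point on its axis half-way up, 52.5 mm above its underside; z is its axis; starts standing on the board; hold it in its upper half as well
- jar_blue_mid (a point): paint jar, a plain upright cylinder 48 mm across and 105 mm tall, blue with a white lid of the same width, about 0.2 kg; point on its axis half-way up, 52.5 mm above its underside; z is its axis; stands in one cell of the crate; bystander
- board: loose dark wooden board, 100 mm wide (x), 500 mm long (y), 25 mm thick, about 1 kg, lying on two fixed wooden blocks 85 mm tall, 40 mm thick, centred about 215 mm either side of its middle: its underside is 85 mm, its top 110 mm above the bench, and the space between the blocks is open from the robot's side; origin at the centre of its underside, z up
- lift_point (a point): lift point on the board's underside, on its centre line, 120 mm from the board's origin along its +y; directly above it on the top face is a red disc 36 mm across in a white ring 52 mm across, and a red stripe 36 mm wide on the edge facing the robot; z up, 85 mm above the bench at the start
- jack_grip (a point): loose jack, 0.85 kg: blue upright tower, 40 mm (x) by 36 mm (y), top 105 mm above the bench, on a steel foot plate 8 mm thick, 70 mm wide, from 160 mm behind (-x) to 135 mm before (+x) the tower's axis. Point on the tower's axis, 20 mm below its top, 85 mm above its underside: pinch the tower here across y. +x points to the saddle, -x to the handle, z up. It stays on the robot's side of the board
- saddle_top (a point): centre of the top of the jack's round black rubber saddle, 40 mm across, on a steel toe arm (22 mm wide) that comes out of the tower's front; 110 mm in front (+x) of the tower's axis, 70 mm above the bench while the handle is up, so 15 mm under the board; it rises straight up as the handle goes down, 40 mm in all
- handle_grip (a point): centre of the upper face of the red hand grip (66 mm long, 34 wide, 16 thick) on the jack's handle. Hinge: along the jack's y, 28 mm behind (-x) the tower's axis, 55 mm above its underside; the grip's middle is 117 mm from it, its upper face 8 mm above the line through the hinge. Up, the handle rises backwards at 0.6 rad; fully down it is level, the upper face 63 mm above the bench
- handle (a joint): angle of the jack's handle from its raised rest (0 = up, 0.6 = fully down, at its stop). A spring and the board push it back up: 2 to 5 N at the grip without load, about 9 N to hold it fully down under the board; let go, it rises again. One stroke does the whole lift: the saddle rises 6.7 mm for each 0.1 rad
- newel: turned wooden post, 64 mm across, 160 mm tall, standing on the bench to the robot's left; origin at the centre of its underside, z up; bystander
- mug: blue mug, 76 mm across, 90 mm tall, standing on the bench to the robot's right beyond the crate; origin at the centre of its underside, z up; bystander

How it is judged:
On the way, in this order (a step that is already met when the one before it is completed fails the run):
1. the red and the yellow jar stand upright in cells of the crate, let go (x of jar_red_mid in the frame of crate between -0.078 and 0.078 m and y of jar_red_mid in the frame of crate between -0.078 and 0.078 m and z of each of jar_red_mid, jar_yellow_mid in the frame of crate below 0.066 m and angle between each of jar_red_mid, jar_yellow_mid's own z axis and vertical below 0.15 rad and x of jar_yellow_mid in the frame of crate between -0.078 and 0.078 m and y of jar_yellow_mid in the frame of crate between -0.078 and 0.078 m and contact force between the fingers and jar_red below 0.1 N and contact force between the fingers and jar_yellow below 0.1 N), for 0.2 s.
2. the jack stands on the bench, let go, its saddle under the lift mark and its handle still up (height (world z) of jack_grip below 0.09 m and angle between jack_grip's own z axis and vertical below 0.06 rad and horizontal distance between saddle_top and lift_point below 0.016 m and value of joint handle below 0.12 rad and contact force between the fingers and jack below 0.1 N), for 0.2 s.
At the end, for the whole second after the job is handed in: Both jars upright (0.15 rad) in crate cells; jack flat on bench, saddle within 20 mm of the lift point (16 mm before pumping); robot holds handle past 0.45 rad with over 1.5 N; lift point 98 mm or more above bench, carried by the jack (over 2 N), not touched by the robot; all still (x of jar_red_mid in the frame of crate between -0.078 and 0.078 m and y of jar_red_mid in the frame of crate between -0.078 and 0.078 m and z of each of jar_red_mid, jar_yellow_mid in the frame of crate below 0.066 m and angle between each of jar_red_mid, jar_yellow_mid's own z axis and vertical below 0.15 rad and x of jar_yellow_mid in the frame of crate between -0.078 and 0.078 m and y of jar_yellow_mid in the frame of crate between -0.078 and 0.078 m and height (world z) of jack_grip below 0.09 m and angle between jack_grip's own z axis and vertical below 0.06 rad and horizontal distance between saddle_top and lift_point below 0.02 m and value of joint handle above 0.45 rad and height (world z) of lift_point above 0.098 m and contact force between jack and board above 2 N and contact force between any of the fingers, the arm and jack above 1.5 N and contact force between each of the fingers, the arm and board below 0.3 N and linear speed of board below 0.03 m/s and velocity of joint handle below 0.1 rad/s); the arm keeps its last pose, push and grip.
It fails at once if a jar is dropped: it falls more than about 3 cm out of the gripper ((contact force between the fingers and jar_red below 0.05 N and linear speed of jar_red above 0.75 m/s) or (contact force between the fingers and jar_yellow below 0.05 N and linear speed of jar_yellow above 0.75 m/s)).
It fails at once if the blue jar is knocked over or moved more than 40 mm (distance of jar_blue_mid from where it was at the start of the episode above 0.04 m or angle between jar_blue_mid's own z axis and vertical above 0.5 rad).
It fails at once if the turned post is knocked over or moved more than 30 mm (distance of newel from where it was at the start of the episode above 0.03 m or angle between newel's own z axis and vertical above 0.5 rad).
It fails at once if the mug is knocked over or moved more than 30 mm (distance of mug from where it was at the start of the episode above 0.03 m or angle between mug's own z axis and vertical above 0.5 rad).
It fails at once if the board is knocked along or off its blocks (its middle moves more than 50 mm) (distance of board from where it was at the start of the episode above 0.05 m).
It also fails if it takes over 72 s, if anything falls off the work surface, if the arm or the gripper's body presses on something with over 40 N, if the wrist force passes 120 N, or if a joint passes its speed limit or range.

## Working session

There is one attempt and no reset: what is moved stays moved. The work goes in short steps, Python scripts to look and compute and a tool call to move; the robot and the scene stay as the last step left them, time stands still between calls to the robot, and variables do not carry over. Pictures are saved under pics/ and viewed, at most 10 in all, crops included, and the job is handed in when it is done.

Besides the shell and the picture viewer there is one more tool, called after "Request:" as name([rows], argument=value, ...), one row to a line, values as JSON. servo_tool: Moves the arm, as the interface text tells. Scaled input: -1 to 1 covers 0.1 m each way for a shift and pi/2 rad each way for a turn. Its arguments: {"type":"object","properties":{"plan":{"type":"array","items":{"type":"array","items":{"type":"number"}}}},"required":["plan"]}

```bash
mkdir -p pics; cat > h.py <<'E'
import numpy as np, cv2
from bench import robot
def snap(c,f=None):
    im=robot.snapshot(c)
    if f: cv2.imwrite('pics/'+f,im[:,:,::-1])
    return im
def ray(c,uv):
    p=robot.camera_params(c);K=np.array(p['camera_matrix'],float);d=np.array(p['distortion'],float)
    R=cv2.Rodrigues(np.array(p['rvec'],float))[0];t=np.array(p['tvec'],float).ravel()
    n=cv2.undistortPoints(np.array([[uv]],float),K,d).ravel()
    return -R.T@t, R.T@np.array([n[0],n[1],1])
def onz(c,uv,z):
    o,v=ray(c,uv); return (o+v*(z-o[2])/v[2]).round(4)
def proj(c,P):
    p=robot.camera_params(c)
    return cv2.projectPoints(np.array(P,float).reshape(-1,3),np.array(p['rvec'],float),np.array(p['tvec'],float),np.array(p['camera_matrix'],float),np.array(p['distortion'],float))[0].reshape(-1,2).round(1)
E
python3 - <<'E'
from h import *
for c in('scene','top'):
    im=snap(c,c+'0.png'); print(c,ray(c,(320,200)))
    for n in('crate','jar_red_mid','jar_yellow_mid','jar_blue_mid','board','jack_grip','saddle_top','handle_grip','newel','mug','lift_point'):
        r=robot.find_in(n,c)
        print(n,[(np.round(x['extent'],0).tolist(),round(x['conf'],2)) for x in r[:2]])
o=robot.get_obs();print(o['time'],o['tool_pos'],o['ee_rot'])
E
```

```text
scene (array([1.45015416, 0.31383581, 1.35255035]), array([-0.55203204, -0.20232379, -0.80907415]))
crate [([267.0, 165.0, 56.0, 49.0], 0.9), ([276.0, 166.0, 19.0, 29.0], 0.44)]
jar_red_mid [([312.0, 210.0, 18.0, 34.0], 0.83)]
jar_yellow_mid [([270.0, 196.0, 21.0, 37.0], 0.83)]
jar_blue_mid [([274.0, 164.0, 17.0, 27.0], 0.96)]
board [([328.0, 224.0, 172.0, 61.0], 0.94), ([312.0, 208.0, 18.0, 35.0], 0.38)]
jack_grip [([276.0, 167.0, 16.0, 27.0], 0.6), ([380.0, 190.0, 97.0, 44.0], 0.55)]
saddle_top [([352.0, 190.0, 32.0, 16.0], 0.68)]
handle_grip [([403.0, 181.0, 44.0, 26.0], 0.5)]
newel [([462.0, 237.0, 32.0, 42.0], 0.72)]
mug [([194.0, 177.0, 25.0, 36.0], 0.64)]
lift_point [([328.0, 227.0, 170.0, 66.0], 0.44)]
top (array([0.2674982 , 0.01398912, 1.47182148]), array([ 0.21827619, -0.0113182 , -0.97590701]))
crate [([392.0, 242.0, 62.0, 61.0], 0.92)]
jar_red_mid [([319.0, 166.0, 15.0, 28.0], 0.84)]
jar_yellow_mid [([359.0, 163.0, 19.0, 23.0], 0.82)]
jar_blue_mid [([379.0, 230.0, 15.0, 18.0], 0.57)]
board [([302.0, 175.0, 151.0, 46.0], 0.65)]
jack_grip [([274.0, 240.0, 88.0, 50.0], 0.67)]
saddle_top []
handle_grip [([253.0, 247.0, 40.0, 21.0], 0.77)]
newel [([192.0, 207.0, 29.0, 25.0], 0.84)]
mug [([442.0, 190.0, 39.0, 27.0], 0.66)]
lift_point [([304.0, 174.0, 151.0, 47.0], 0.73)]
1.2 [ 0.22867546 -0.5002219   0.22250471] [ 3.14151292e+00 -2.86025671e-06  4.28795288e-01]
```

```bash
python3 - <<'E'
import cv2
a=cv2.imread('pics/top0.png')[130:290,160:480];cv2.imwrite('pics/t0.png',cv2.resize(a,None,fx=2.5,fy=2.5,interpolation=2))
a=cv2.imread('pics/scene0.png')[140:280,170:490];cv2.imwrite('pics/s0.png',cv2.resize(a,None,fx=2.5,fy=2.5,interpolation=2))
E
```

```text
(no output)
```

View pics/t0.png

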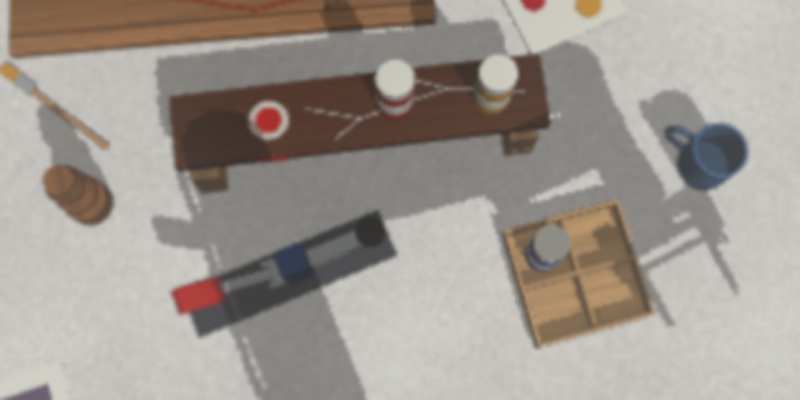

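View pics/s0.png

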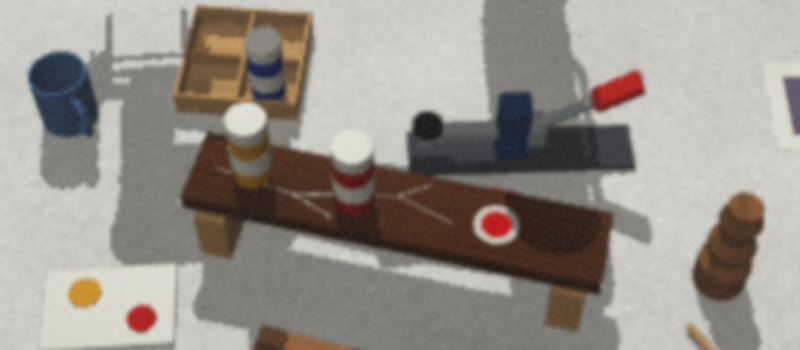

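The top view shows the red lid at crop (395,76), the yellow lid at (498,71) and the lift mark at (269,120). The jack is at lower left, with its saddle at (371,231) and tower top at (291,262). The crate corners are clear. The scene view agrees.

```bash
python3 - <<'E'
from h import *
T=lambda u,v,z:onz('top',(160+u/2.5,130+v/2.5),z)
S=lambda u,v,z:onz('scene',(170+u/2.5,140+v/2.5),z)
for n,a,b,z in [('redlid',(395,76),(352,148),.215),('yel',(498,71),(246,119),.215),('bluelid',(551,241),(264,42),.11),('mark',(269,120),(497,224),.11),('saddle',(371,231),(428,124),.07),('tower',(291,262),(515,97),.105),('newel',(60,180),(747,208),.16),('mug',(720,152),(59,78),.09)]:
    print(n,T(*a,z),S(*b,z))
print('crate',[T(*c,.035) for c in((505,231),(617,203),(652,311),(538,346))],[S(*c,.035) for c in((197,8),(312,13),(297,108),(176,97))])
print('handle',T(198,295,.125))
print('board',[T(*c,.11) for c in((170,97),(541,55))])
# robust colour centroids
im={c:cv2.cvtColor(cv2.imread(f'pics/{c}0.png'),cv2.COLOR_BGR2HSV) for c in('top','scene')}
def cen(c,box,m):
    x0,y0,x1,y1=box;s=im[c][y0:y1,x0:x1].astype(int);y,x=np.nonzero(m(s));return (x.mean()+x0,y.mean()+y0,len(x))
red=lambda s:((s[...,0]<8)|(s[...,0]>172))&(s[...,1]>150)&(s[...,2]>120)
p=cen('top',(258,170,278,188),red);print(p,onz('top',p[:2],.11))
p=cen('scene',(358,220,380,238),red);print(p,onz('scene',p[:2],.11))
E
```

```text
redlid [0.6733 0.0017 0.215 ] [0.6796 0.0044 0.215 ]
yel [ 0.676 -0.125  0.215] [ 0.6802 -0.1225  0.215 ]
bluelid [ 0.4794 -0.1935  0.11  ] [ 0.486  -0.1893  0.11  ]
mark [0.6516 0.1687 0.11  ] [0.6566 0.1716 0.11  ]
saddle [0.5061 0.0385 0.07  ] [0.515  0.0432 0.07  ]
tower [0.4627 0.1418 0.105 ] [0.4651 0.1405 0.105 ]
newel [0.5672 0.4293 0.16  ] [0.5778 0.4348 0.16  ]
mug [ 0.5955 -0.431   0.09  ] [ 0.6118 -0.423   0.09  ]
crate [array([ 0.5067, -0.143 ,  0.035 ]), array([ 0.5408, -0.2988,  0.035 ]), array([ 0.3916, -0.3358,  0.035 ]), array([ 0.3501, -0.1794,  0.035 ])] [array([ 0.4   , -0.3322,  0.035 ]), array([ 0.3569, -0.1766,  0.035 ]), array([ 0.5199, -0.1352,  0.035 ]), array([ 0.5544, -0.2935,  0.035 ])]
handle [0.421  0.2582 0.125 ]
board [array([0.6875, 0.3008, 0.11  ]), array([ 0.731 , -0.1954,  0.11  ])]
(np.float64(266.8833333333333), np.float64(177.53333333333333), 60) [0.6532 0.1711 0.11  ]
(np.float64(368.1666666666667), np.float64(229.23076923076923), 78) [0.656  0.1695 0.11  ]
```

Request:
servo_tool([
  [0.3, -0.3, -0.2, 0, 0, 0.07, 94],
  [0.6, -0.6, -0.4, 0, 0, 0.14, 94],
  [0.9, -0.9, -0.5, 0, 0, 0.21, 94],
  [1, -1, -0.5, 0, 0, 0.273, 94],
  [1, -1, -0.5, 0, 0, 0.273, 94],
])

```text
time: 1.62
tool_pos: [0.2798, -0.3647, 0.2753]
ee_rot: [3.139, -0.004, 0.002]
wrist_force: [-0.3, 0.3, 0.3]
width: 0.0942
finger_force: 0.0
```

Request:
servo_tool([
  [0.35, -0.2, 0, 0, 0, 0, 94],
  [0.7, -0.4, 0, 0, 0, 0, 94],
  [1, -0.6, 0, 0, 0, 0, 94],
])

```text
time: 1.87
tool_pos: [0.379, -0.3077, 0.2722]
ee_rot: [3.141, -0.0, -0.001]
wrist_force: [0.4, -0.8, -0.4]
width: 0.0943
finger_force: 0.0
```

Request:
servo_tool([
  [0.35, -0.2, 0, 0, 0, 0, 94],
  [0.7, -0.4, 0, 0, 0, 0, 94],
  [1, -0.6, 0, 0, 0, 0, 94],
])

```text
time: 2.12
tool_pos: [0.4798, -0.2472, 0.2718]
ee_rot: [3.141, 0.0, 0.001]
wrist_force: [0.1, -0.8, 1.0]
width: 0.094
finger_force: 0.0
```

Request:
servo_tool([
  [0.35, -0.2, 0, 0, 0, 0, 94],
  [0.7, -0.4, 0, 0, 0, 0, 94],
  [1, -0.6, 0, 0, 0, 0, 94],
])

```text
time: 2.37
tool_pos: [0.58, -0.1872, 0.2714]
ee_rot: [3.141, 0.001, 0.001]
wrist_force: [-0.4, -0.3, 0.7]
width: 0.0938
finger_force: 0.0
```

Request:
servo_tool([
  [0.35, -0.2, 0, 0, 0, 0, 94],
  [0.7, -0.4, 0, 0, 0, 0, 94],
  [1, -0.6, 0, 0, 0, 0, 94],
  [1, -0.6, 0, 0, 0, 0, 94],
  [1, -0.6, 0, 0, 0, 0, 94],
])

```text
time: 2.78
tool_pos: [0.6791, -0.1272, 0.2691]
ee_rot: [-3.141, 0.004, 0.003]
wrist_force: [-0.7, -0.1, 0.1]
width: 0.094
finger_force: 0.0
```

Request:
servo_tool([
  [0, -0.03, 0.25, 0, 0, 0, 94],
  [0, -0.03, 0.5, 0, 0, 0, 94],
  [0, -0.03, 0.7, 0, 0, 0, 94],
  [0, -0.03, 0.78, 0, 0, 0, 94],
  [0, -0.03, 0.78, 0, 0, 0, 94],
  [0, -0.03, 0.78, 0, 0, 0, 40],
  [0, -0.03, 0.78, 0, 0, 0, 40],
  [0, -0.03, 0.78, 0, 0, 0, 40],
  [0, -0.03, 0.78, 0, 0, 0, 40],
  [0, -0.03, 0.78, 0, 0, 0, 40],
  [0, -0.03, 0.78, 0, 0, 0, 40],
  [0, -0.03, 0.78, 0, 0, 0, 40],
])

```text
time: 3.78
tool_pos: [0.6782, -0.1247, 0.1948]
ee_rot: [3.141, -0.0, 0.0]
wrist_force: [0.6, -0.0, 0.0]
width: 0.0506
finger_force: 0.0
```

```bash
python3 - <<'E'
from h import *
a=snap('scene')[140:280,170:490,::-1];cv2.imwrite('pics/g1.png',cv2.resize(a,None,fx=2.5,fy=2.5,interpolation=2))
print(robot.get_obs()['width'])
E
```

```text
0.04765575335778669
```

View pics/g1.png

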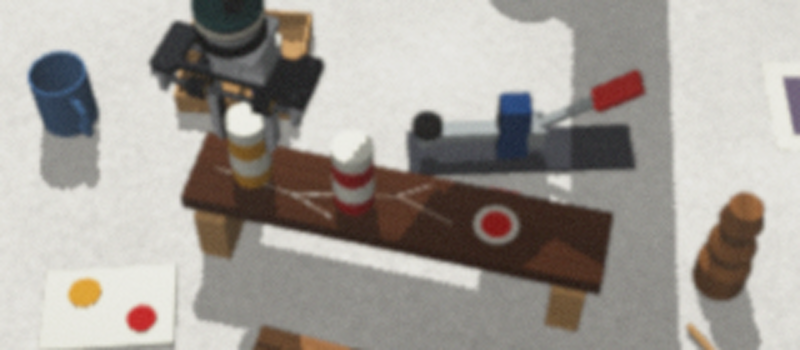

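The yellow jar is between the fingers at crop (248,130), and a width of 47.7 mm confirms the grip.

Request:
servo_tool([
  [0, 0, 0, 0, 0, 0, 40],
  [0, 0, -0.2, 0, 0, 0, 40],
  [0, 0, -0.4, 0, 0, 0, 40],
  [0, 0, -0.6, 0, 0, 0, 40],
  [0, 0, -0.8, 0, 0, 0, 40],
  [0, 0, -0.8, 0, 0, 0, 40],
])

```text
time: 4.33
tool_pos: [0.6793, -0.1249, 0.2793]
ee_rot: [3.14, -0.007, 0.0]
wrist_force: [0.4, -0.0, -1.0]
width: 0.0478
finger_force: 30.0
```

Request:
servo_tool([
  [-0.2, 0.13, 0, 0, 0, 0, 40],
  [-0.4, 0.26, 0, 0, 0, 0, 40],
  [-0.6, 0.4, 0, 0, 0, 0, 40],
  [-0.85, 0.53, 0, 0, 0, 0, 40],
])

```text
time: 4.67
tool_pos: [0.5922, -0.1779, 0.2716]
ee_rot: [-3.14, 0.003, 0.001]
wrist_force: [0.4, -0.8, -1.4]
width: 0.0478
finger_force: 30.0
```

Request:
servo_tool([
  [-0.2, 0.13, 0, 0, 0, 0, 40],
  [-0.4, 0.26, 0, 0, 0, 0, 40],
  [-0.6, 0.4, 0, 0, 0, 0, 40],
  [-0.85, 0.53, 0, 0, 0, 0, 40],
])

```text
time: 5.0
tool_pos: [0.5069, -0.2309, 0.2721]
ee_rot: [-3.14, 0.002, 0.0]
wrist_force: [-0.4, -1.1, -2.4]
width: 0.0473
finger_force: 30.0
```

Request:
servo_tool([
  [-0.2, 0.13, 0, 0, 0, 0, 40],
  [-0.4, 0.26, 0, 0, 0, 0, 40],
  [-0.6, 0.4, 0, 0, 0, 0, 40],
  [-0.85, 0.53, 0, 0, 0, 0, 40],
  [-0.85, 0.53, 0, 0, 0, 0, 40],
  [-0.85, 0.53, 0, 0, 0, 0, 40],
])

```text
time: 5.5
tool_pos: [0.4219, -0.2839, 0.2731]
ee_rot: [-3.14, 0.001, -0.002]
wrist_force: [0.0, 1.1, -1.8]
width: 0.0479
finger_force: 30.0
```

```bash
python3 - <<'E'
from h import *
o=robot.get_obs();print(o['tool_pos'],o['wrist_force'],o['width'])
for c in('scene','top'):
    a=snap(c,c+'1.png')
    for n in('jar_yellow_mid','crate','jar_blue_mid'):
        print(c,n,[(np.round(x['extent'],1).tolist(),round(x['conf'],2)) for x in robot.find_in(n,c)[:2]])
a=cv2.imread('pics/scene1.png')[100:250,190:350];b=cv2.imread('pics/top1.png')[170:320,320:480]
cv2.imwrite('pics/p1.png',cv2.resize(np.hstack([a,b]),None,fx=2.5,fy=2.5,interpolation=2))
E
```

```text
[ 0.42189519 -0.28389243  0.27310563] [ 0.02995406  1.12323245 -1.81271524] 0.04790939616708369
scene jar_yellow_mid [([251.0, 108.4, 19.3, 38.3], 0.7), ([268.0, 164.2, 52.3, 46.3], 0.42)]
scene crate [([268.8, 164.8, 54.6, 46.3], 0.93)]
scene jar_blue_mid [([275.9, 164.2, 14.5, 29.4], 0.77)]
top jar_yellow_mid [([419.4, 246.6, 14.4, 4.4], 0.41)]
top crate [([391.7, 240.7, 59.2, 62.3], 0.93)]
top jar_blue_mid [([377.4, 229.2, 19.9, 17.7], 0.7)]
```

View pics/p1.png

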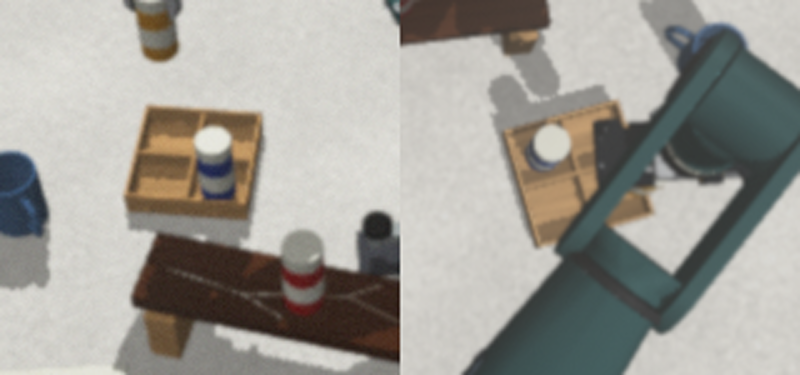

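The scene view shows the yellow jar hanging upright, its bottom centre near crop (161,50), that is pixel (254.4,120). The crate's empty cells are clear.

```bash
python3 - <<'E'
from h import *
print(onz('scene',(254.4,120),.188), proj('scene',[[.4219,-.2839,.188],[.4219,-.2839,.188+.105]]))
for d in [(-40,-40),(-40,40),(40,-40)]:
    a=.222;x,y=np.array(d)/1000; P=[.4525+x*np.cos(a)-y*np.sin(a),-.2365+x*np.sin(a)+y*np.cos(a)];print(d,P,proj('scene',[P+[.005]]),proj('top',[P+[.005]]))
# crate corners from scene1 crop
S=[onz('scene',(190+u/2.5,100+v/2.5),.035) for u,v in((150,107),(263,112),(250,205),(126,195))]
print(S,np.mean(S,0))
E
```

```text
[ 0.4243 -0.2811  0.188 ] [[253.9 119.3]
 [249.9  94.6]]
(-40, -40) [np.float64(0.42228887766552264), np.float64(-0.28432560075201607)] [[259.8 156.8]] [[403.3 246.8]]
(-40, 40) [np.float64(0.40467439924798393), np.float64(-0.20628887766552256)] [[282.4 158.6]] [[381.  252.7]]
(40, -40) [np.float64(0.500325600752016), np.float64(-0.2667111223344774)] [[255.4 174.5]] [[396.7 224.6]]
[array([ 0.3969, -0.329 ,  0.035 ]), array([ 0.3547, -0.176 ,  0.035 ]), array([ 0.514 , -0.1333,  0.035 ]), array([ 0.5513, -0.2949,  0.035 ])] [ 0.454225 -0.2333    0.035   ]
```

Request:
servo_tool([
  [0, 0, 0.25, 0, 0, 0, 40],
  [0, 0, 0.5, 0, 0, 0, 40],
  [0, 0, 0.75, 0, 0, 0, 40],
  [0, 0, 1, 0, 0, 0, 40],
  [0, 0, 1, 0, 0, 0, 40],
])

```text
time: 6.32
tool_pos: [0.4206, -0.2812, 0.1683]
ee_rot: [-3.134, 0.009, 0.001]
wrist_force: [-1.1, -0.1, -3.3]
width: 0.0478
finger_force: 30.0
```

Request:
servo_tool([
  [0, 0, 0.2, 0, 0, 0, 40],
  [0, 0, 0.4, 0, 0, 0, 40],
  [0, 0, 0.55, 0, 0, 0, 40],
  [0, 0, 0.65, 0, 0, 0, 40],
  [0, 0, 0.73, 0, 0, 0, 40],
  [0, 0, 0.76, 0, 0, 0, 40],
  [0, 0, 0.78, 0, 0, 0, 40],
  [0, 0, 0.79, 0, 0, 0, 40],
  [0, 0, 0.79, 0, 0, 0, 40],
])

```text
time: 7.07
tool_pos: [0.4235, -0.2841, 0.0963]
ee_rot: [3.141, -0.001, 0.0]
wrist_force: [1.0, -0.7, -2.6]
width: 0.0475
finger_force: 30.0
```

Request:
servo_tool([
  [0, 0, 0.02, 0, 0, 0, 40],
  [0, 0, 0.04, 0, 0, 0, 40],
  [0, 0, 0.05, 0, 0, 0, 40],
  [0, 0, 0.06, 0, 0, 0, 40],
  [0, 0, 0.06, 0, 0, 0, 40],
])

```text
time: 7.48
tool_pos: [0.4231, -0.2838, 0.0896]
ee_rot: [3.141, -0.0, -0.0]
wrist_force: [0.4, 0.3, -1.2]
width: 0.0474
finger_force: 30.0
```

Request:
servo_tool([
  [0, 0, 0, 0, 0, 0, 49],
  [0, 0, 0, 0, 0, 0, 54],
  [0, 0, 0, 0, 0, 0, 66],
  [0, 0, 0, 0, 0, 0, 66],
  [0, 0, 0, 0, 0, 0, 66],
  [0, 0, -0.3, 0, 0, 0, 66],
  [0, 0, -0.6, 0, 0, 0, 66],
  [0, 0, -1, 0, 0, 0, 66],
  [0, 0, -1, 0, 0, 0, 66],
])

```text
time: 8.23
tool_pos: [0.4262, -0.2863, 0.1985]
ee_rot: [3.132, -0.012, 0.0]
wrist_force: [0.2, -0.9, 1.3]
width: 0.0658
finger_force: 0.0
```

Request:
servo_tool([
  [0.2, -0.2, -0.3, 0, 0, 0, 94],
  [0.5, -0.5, -0.6, 0, 0, 0, 94],
  [0.85, -0.96, -0.85, 0, 0, 0, 94],
])

```text
time: 8.48
tool_pos: [0.4914, -0.2105, 0.2637]
ee_rot: [3.139, -0.003, -0.003]
wrist_force: [1.4, -1.4, -0.3]
width: 0.0826
finger_force: 0.0
```

Request:
servo_tool([
  [0.25, -0.3, 0, 0, 0, 0, 94],
  [0.5, -0.6, 0, 0, 0, 0, 94],
  [0.85, -0.96, 0, 0, 0, 0, 94],
])

```text
time: 8.73
tool_pos: [0.5705, -0.1188, 0.2624]
ee_rot: [3.141, -0.002, -0.0]
wrist_force: [0.4, -1.1, 0.4]
width: 0.0936
finger_force: 0.0
```

Request:
servo_tool([
  [0.25, -0.3, 0, 0, 0, 0, 94],
  [0.5, -0.6, 0, 0, 0, 0, 94],
  [0.85, -0.96, 0, 0, 0, 0, 94],
  [0.85, -0.96, 0, 0, 0, 0, 94],
  [0.85, -0.96, 0, 0, 0, 0, 94],
])

```text
time: 9.15
tool_pos: [0.6557, -0.0216, 0.2594]
ee_rot: [-3.141, 0.002, 0.004]
wrist_force: [-0.3, 0.5, -0.4]
width: 0.0943
finger_force: 0.0
```

```bash
python3 - <<'E'
from h import *
o=robot.get_obs();print(o['tool_pos'],o['wrist_force'],o['width'])
a=snap('scene','scene2.png')
for n in('jar_yellow_mid','jar_red_mid','crate','jar_blue_mid'):
    print(n,[(np.round(x['extent'],1).tolist(),round(x['conf'],2)) for x in robot.find_in(n,'scene')[:2]])
E
```

```text
[ 0.65574686 -0.02157881  0.25944907] [-0.34605444  0.51318188 -0.43495341] 0.094253647450042
jar_yellow_mid [([257.0, 147.6, 19.3, 34.1], 0.76)]
jar_red_mid [([312.4, 209.6, 15.7, 37.5], 0.91), ([329.4, 224.9, 173.1, 63.7], 0.65)]
crate [([266.1, 164.2, 54.1, 45.2], 0.91)]
jar_blue_mid [([275.1, 173.0, 13.5, 11.0], 0.5)]
```

Request:
servo_tool([
  [0.11, -0.13, 0, 0, 0, 0, 94],
  [0.22, -0.25, 0, 0, 0, 0, 94],
  [0.22, -0.25, 0.25, 0, 0, 0, 94],
  [0.22, -0.25, 0.5, 0, 0, 0, 94],
  [0.22, -0.25, 0.64, 0, 0, 0, 94],
  [0.22, -0.25, 0.67, 0, 0, 0, 94],
  [0.22, -0.25, 0.67, 0, 0, 0, 94],
  [0.22, -0.25, 0.67, 0, 0, 0, 40],
  [0.22, -0.25, 0.67, 0, 0, 0, 40],
  [0.22, -0.25, 0.67, 0, 0, 0, 40],
  [0.22, -0.25, 0.67, 0, 0, 0, 40],
  [0.22, -0.25, 0.67, 0, 0, 0, 40],
])

```text
time: 10.4
tool_pos: [0.6769, 0.0008, 0.1953]
ee_rot: [3.141, -0.002, 0.0]
wrist_force: [0.5, 0.2, -0.0]
width: 0.0639
finger_force: 0.0
```

Request:
servo_tool([
  [0, 0, 0, 0, 0, 0, 40],
  [0, 0, 0, 0, 0, 0, 40],
  [0, 0, 0, 0, 0, 0, 40],
  [0, 0, 0, 0, 0, 0, 40],
  [0, 0, 0, 0, 0, 0, 40],
])

```text
time: 10.82
tool_pos: [0.6766, 0.001, 0.1942]
ee_rot: [-3.142, -0.0, 0.0]
wrist_force: [-1.4, 0.9, 1.0]
width: 0.0475
finger_force: 30.0
```

```bash
python3 - <<'E'
from h import *
print(proj('scene',[[.423,-.284,.0575],[.4225,-.284,.11],[.4225,-.284,.005]]))
im=cv2.imread('pics/scene2.png')
snap('scene','scene3.png');b=cv2.imread('pics/scene3.png')
a=im[120:270,220:380];cv2.imwrite('pics/p2.png',cv2.resize(np.hstack([a,b[120:270,220:380]]),None,fx=2.5,fy=2.5,interpolation=2))
E
```

```text
[[258.2 146.9]
 [256.5 136.2]
 [259.8 156.8]]
```

View pics/p2.png

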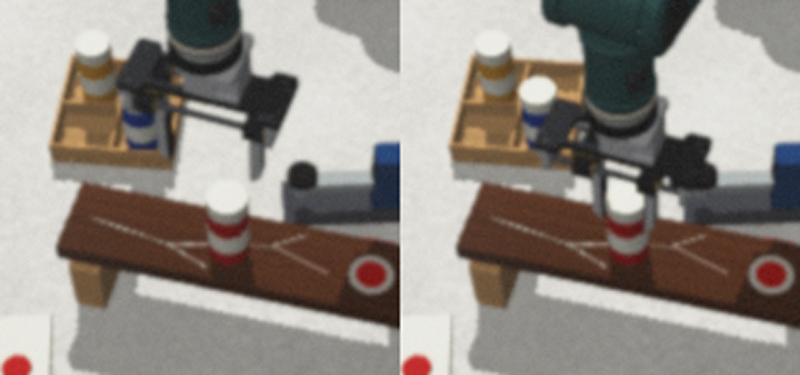

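The yellow jar stands upright in the crate at crop (95,70), and the red jar is gripped on the board at crop (628,230).

Request:
servo_tool([
  [0, 0, -0.2, 0, 0, 0, 40],
  [0, 0, -0.4, 0, 0, 0, 40],
  [0, 0, -0.6, 0, 0, 0, 40],
  [0, 0, -0.8, 0, 0, 0, 40],
  [0, 0, -0.8, 0, 0, 0, 40],
])

```text
time: 11.28
tool_pos: [0.6778, 0.0007, 0.2791]
ee_rot: [3.141, -0.008, -0.0]
wrist_force: [0.3, -0.5, -0.2]
width: 0.0476
finger_force: 30.0
```

Request:
servo_tool([
  [-0.2, 0.15, 0, 0, 0, 0, 40],
  [-0.4, 0.3, 0, 0, 0, 0, 40],
  [-0.65, 0.5, 0, 0, 0, 0, 40],
  [-0.9, 0.69, 0, 0, 0, 0, 40],
])

```text
time: 11.62
tool_pos: [0.5851, -0.0686, 0.2716]
ee_rot: [-3.141, 0.003, 0.001]
wrist_force: [1.5, -1.6, -2.0]
width: 0.0477
finger_force: 30.0
```

Request:
servo_tool([
  [-0.2, 0.15, 0, 0, 0, 0, 40],
  [-0.4, 0.3, 0, 0, 0, 0, 40],
  [-0.65, 0.5, 0, 0, 0, 0, 40],
  [-0.9, 0.69, 0, 0, 0, 0, 40],
])

```text
time: 11.95
tool_pos: [0.4948, -0.1376, 0.2721]
ee_rot: [-3.141, 0.003, 0.001]
wrist_force: [0.2, -0.3, -1.1]
width: 0.0476
finger_force: 30.0
```

Request:
servo_tool([
  [-0.2, 0.15, 0, 0, 0, 0, 40],
  [-0.4, 0.3, 0, 0, 0, 0, 40],
  [-0.65, 0.5, 0, 0, 0, 0, 40],
  [-0.91, 0.69, 0, 0, 0, 0, 40],
  [-0.91, 0.69, 0, 0, 0, 0, 40],
  [-0.91, 0.69, 0, 0, 0, 0, 40],
])

```text
time: 12.45
tool_pos: [0.4043, -0.2066, 0.273]
ee_rot: [-3.141, 0.001, -0.003]
wrist_force: [0.2, 0.7, -2.0]
width: 0.0479
finger_force: 30.0
```

Request:
servo_tool([
  [0, 0, 0.25, 0, 0, 0, 40],
  [0, 0, 0.5, 0, 0, 0, 40],
  [0, 0, 0.75, 0, 0, 0, 40],
  [0, 0, 1, 0, 0, 0, 40],
  [0, 0, 1, 0, 0, 0, 40],
])

```text
time: 12.87
tool_pos: [0.403, -0.2031, 0.1673]
ee_rot: [-3.134, 0.01, 0.002]
wrist_force: [-0.2, 0.5, -3.1]
width: 0.0478
finger_force: 30.0
```

Request:
servo_tool([
  [0, 0, 0.2, 0, 0, 0, 40],
  [0, 0, 0.4, 0, 0, 0, 40],
  [0, 0, 0.55, 0, 0, 0, 40],
  [0, 0, 0.65, 0, 0, 0, 40],
  [0, 0, 0.73, 0, 0, 0, 40],
  [0, 0, 0.77, 0, 0, 0, 40],
  [0, 0, 0.8, 0, 0, 0, 40],
  [0, 0, 0.82, 0, 0, 0, 40],
  [0, 0, 0.83, 0, 0, 0, 40],
  [0, 0, 0.84, 0, 0, 0, 40],
  [0, 0, 0.84, 0, 0, 0, 40],
])

```text
time: 13.78
tool_pos: [0.4057, -0.2063, 0.0906]
ee_rot: [3.141, -0.001, -0.0]
wrist_force: [0.2, 0.2, -0.8]
width: 0.0476
finger_force: 30.0
```

Request:
servo_tool([
  [0, 0, 0, 0, 0, 0, 49],
  [0, 0, 0, 0, 0, 0, 54],
  [0, 0, 0, 0, 0, 0, 62],
  [0, 0, 0, 0, 0, 0, 62],
  [0, 0, 0, 0, 0, 0, 62],
  [0, 0, -0.3, 0, 0, 0, 62],
  [0, 0, -0.6, 0, 0, 0, 62],
  [0, 0, -1, 0, 0, 0, 62],
  [0, 0, -1, 0, 0, 0, 62],
])

```text
time: 14.53
tool_pos: [0.4089, -0.2084, 0.1988]
ee_rot: [3.133, -0.013, 0.0]
wrist_force: [1.1, -0.7, 0.6]
width: 0.0616
finger_force: 0.0
```

Request:
servo_tool([
  [0, 0, -0.35, 0, 0, -0.07, 94],
  [0, 0, -0.7, 0, 0, -0.14, 94],
  [0, 0, -1, 0, 0, -0.21, 94],
  [0, 0, -1, 0, 0, -0.28, 94],
  [0, 0, -1, 0, 0, -0.35, 94],
  [0, 0, -1, 0, 0, -0.42, 94],
  [0, 0, -1, 0, 0, -0.49, 94],
  [0, 0, -1, 0, 0, -0.56, 94],
  [0, 0, -1, 0, 0, -0.63, 94],
  [0, 0, -1, 0, 0, -0.637, 94],
])

```text
time: 15.37
tool_pos: [0.4056, -0.2062, 0.2902]
ee_rot: [3.141, 0.0, 1.003]
wrist_force: [-0.1, 0.8, -0.2]
width: 0.094
finger_force: 0.0
```

```bash
python3 - <<'E'
from h import *
o=robot.get_obs();print(o['tool_pos'],o['ee_rot'],o['width'])
for c in('scene','top'): snap(c,c+'4.png')
for n in('jar_yellow_mid','jar_red_mid','jar_blue_mid'):
    print(n,[(np.round(x['extent'],1).tolist(),round(x['conf'],2)) for x in robot.find_in(n,'scene')[:2]])
a=cv2.imread('pics/scene4.png')[120:245,240:440];b=cv2.imread('pics/top4.png')[160:285,220:420]
cv2.imwrite('pics/p3.png',cv2.resize(np.vstack([a,b]),None,fx=2.4,fy=2.4,interpolation=2))
E
```

```text
[ 0.40556977 -0.20619028  0.29023377] [3.14113674e+00 8.48740328e-05 1.00275686e+00] 0.09400733986811333
jar_yellow_mid [([259.1, 148.1, 17.9, 28.3], 0.86), ([461.7, 236.7, 26.6, 44.2], 0.53)]
jar_red_mid [([281.3, 149.2, 15.0, 28.2], 0.51)]
jar_blue_mid [([275.5, 166.0, 14.4, 27.8], 0.97), ([195.1, 176.8, 23.5, 34.3], 0.39)]
```

View pics/p3.png

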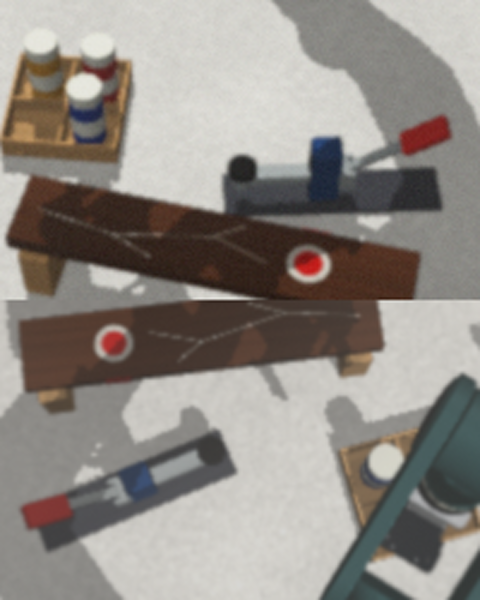

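All three jars stand upright in separate cells (scene crop: (42,62), (97,65), (86,108)). The jack is unchanged.

```bash
python3 - <<'E'
from h import *
T=lambda u,v,z:onz('top',(220+u/2.4,160+(v-300)/2.4),z)
a,b,c=T(221,431,.008),T(237,471,.008),T(47,551,.008)
print(a,b,c,'len',np.linalg.norm(b-c),np.linalg.norm(a-b),'yaw',np.arctan2(*(b-c)[1::-1]))
m=(a+b)/2; d=(b-c)/np.linalg.norm(b-c); print('tower from front', m-d*.135, 'sad',m-d*.025)
# least-squares fit of jack pose to several points in both views
from scipy.optimize import least_squares
L=[('top',(221,431-300),(135,35,.008)),('top',(237,471-300),(135,-35,.008)),('top',(47,551-300),(-160,-35,.008)),
('top',(212,449-300),(110,0,.07)),('scene',(434,168),(-160,-35,.008)),('scene',(441,207),(-160,35,.008)),('scene',(241,161),(110,0,.07)),('scene',(327,141),(0,0,.105)),('scene',(223,181),(135,-35,.008))]
o0=dict(top=(220,160),scene=(240,120))
def res(p,full=0):
    r=[]
    for cam,uv,(x,y,z) in L:
        x,y=x/1e3,y/1e3
        P=[p[0]+x*np.cos(p[2])-y*np.sin(p[2]),p[1]+x*np.sin(p[2])+y*np.cos(p[2]),z]
        r.append(proj(cam,[P])[0]-(np.array(uv)/2.4+o0[cam]))
    return np.array(r).ravel()
s=least_squares(res,[.464,.141,-1.135],diff_step=1e-2,loss='soft_l1');print(s.x,res(s.x).round(1).reshape(-1,2).tolist())
E
```

```text
[0.5438 0.0261 0.008 ] [0.4847 0.0047 0.008 ] [0.3776 0.2778 0.008 ] len 0.29334965484895326 0.06285515094246447 yaw -1.197063284092708
tower from front [0.4649624  0.14108108 0.008     ] sad [0.50512267 0.03867427 0.008     ]
[ 0.46872831  0.14175553 -1.21550927] [[-0.4, -1.3], [0.4, 0.6], [-0.5, -0.8], [0.1, 0.0], [0.4, -1.4], [0.4, -0.4], [0.2, 0.2], [-0.1, 1.1], [-0.7, -4.9]]
```

Request:
servo_tool([
  [0.3, -0.12, 0, 0, 0, 0, 94],
  [0.6, -0.24, 0, 0, 0, 0, 94],
  [0.82, -0.34, 0, 0, 0, 0, 94],
])

```text
time: 15.87
tool_pos: [0.4213, -0.1173, 0.2901]
ee_rot: [-3.141, -0.001, 0.999]
wrist_force: [0.1, 0.4, 0.2]
width: 0.0938
finger_force: 0.0
```

Request:
servo_tool([
  [0.3, -0.12, 0, 0, 0, 0, 94],
  [0.6, -0.24, 0, 0, 0, 0, 94],
  [0.82, -0.34, 0, 0, 0, 0, 94],
])

```text
time: 16.12
tool_pos: [0.437, -0.0293, 0.2903]
ee_rot: [3.141, -0.001, 1.0]
wrist_force: [0.8, 0.3, -0.1]
width: 0.0943
finger_force: 0.0
```

Request:
servo_tool([
  [0.3, -0.12, 0, 0, 0, 0, 94],
  [0.6, -0.24, 0, 0, 0, 0, 94],
  [0.82, -0.34, 0, 0, 0, 0, 94],
])

```text
time: 16.37
tool_pos: [0.4526, 0.0582, 0.2902]
ee_rot: [3.142, -0.001, 1.001]
wrist_force: [0.0, -0.7, 0.6]
width: 0.0942
finger_force: 0.0
```

Request:
servo_tool([
  [0.3, -0.12, 0, 0, 0, -0.07, 94],
  [0.6, -0.24, 0, 0, 0, -0.14, 94],
  [0.82, -0.34, 0, 0, 0, -0.21, 94],
  [0.82, -0.34, 0, 0, 0, -0.28, 94],
  [0.82, -0.34, 0, 0, 0, -0.35, 94],
  [0.82, -0.34, 0, 0, 0, -0.42, 94],
  [0.82, -0.34, 0, 0, 0, -0.49, 94],
  [0.82, -0.34, 0, 0, 0, -0.56, 94],
  [0.82, -0.34, 0, 0, 0, -0.595, 94],
  [0.82, -0.34, 0, 0, 0, -0.595, 94],
])

```text
time: 17.2
tool_pos: [0.4681, 0.1435, 0.2901]
ee_rot: [-3.142, 0.0, 1.935]
wrist_force: [0.4, -0.0, 0.1]
width: 0.094
finger_force: 0.0
```

Request:
servo_tool([
  [0, 0, 0.3, 0, 0, 0, 94],
  [0, 0, 0.6, 0, 0, 0, 94],
  [0, 0, 0.9, 0, 0, 0, 94],
  [0, 0, 1, 0, 0, 0, 94],
])

```text
time: 17.53
tool_pos: [0.4657, 0.1429, 0.1853]
ee_rot: [-3.134, -0.001, 1.933]
wrist_force: [-0.7, -0.6, -0.6]
width: 0.0937
finger_force: 0.0
```

Request:
servo_tool([
  [0, 0, 0.3, 0, 0, 0, 94],
  [0, 0, 0.6, 0, 0, 0, 94],
  [0, 0, 0.8, 0, 0, 0, 94],
  [0, 0, 1, 0, 0, 0, 94],
  [0, 0, 1, 0, 0, 0, 94],
])

```text
time: 17.95
tool_pos: [0.4655, 0.1428, 0.0864]
ee_rot: [-3.134, -0.001, 1.934]
wrist_force: [-1.2, -0.7, -0.6]
width: 0.0941
finger_force: 0.0
```

Request:
servo_tool([
  [0, 0, 0.04, 0, 0, 0, 60],
  [0, 0, 0.04, 0, 0, 0, 50],
  [0, 0, 0.04, 0, 0, 0, 44],
  [0, 0, 0.04, 0, 0, 0, 40],
  [0, 0, 0.04, 0, 0, 0, 38],
  [0, 0, 0.04, 0, 0, 0, 36],
  [0, 0, 0.04, 0, 0, 0, 34],
  [0, 0, 0.04, 0, 0, 0, 32],
  [0, 0, 0.04, 0, 0, 0, 30],
  [0, 0, 0.04, 0, 0, 0, 30],
  [0, 0, 0.04, 0, 0, 0, 30],
  [0, 0, 0.04, 0, 0, 0, 30],
])

```text
time: 18.95
tool_pos: [0.4681, 0.1434, 0.0862]
ee_rot: [-3.142, 0.0, 1.935]
wrist_force: [0.6, -0.3, 1.5]
width: 0.0363
finger_force: 30.0
```

Request:
servo_tool([
  [0, 0, -0.1, 0, 0, 0, 30],
  [0, 0, -0.2, 0, 0, 0, 30],
  [0, 0, -0.3, 0, 0, 0, 30],
  [0.16, -0.18, -0.3, 0, 0, 0, 30],
  [0.32, -0.36, -0.3, 0, 0, 0, 30],
  [0.32, -0.36, -0.3, 0, 0, 0, 30],
  [0.32, -0.36, -0.3, 0, 0, 0, 30],
])

```text
time: 19.53
tool_pos: [0.4219, 0.1607, 0.1162]
ee_rot: [-3.141, 0.0, 1.936]
wrist_force: [0.1, -0.1, -8.0]
width: 0.0359
finger_force: 30.0
```

Request:
servo_tool([
  [0, 0, 0, 0, 0, -0.06, 30],
  [0, 0, 0, 0, 0, -0.12, 30],
  [0, 0, 0, 0, 0, -0.18, 30],
  [0, 0, 0, 0, 0, -0.24, 30],
  [0, 0, 0, 0, 0, -0.3, 30],
  [0, 0, 0, 0, 0, -0.36, 30],
  [0, 0, 0, 0, 0, -0.42, 30],
  [0, 0, 0, 0, 0, -0.48, 30],
  [0, 0, 0, 0, 0, -0.54, 30],
  [0, 0, 0, 0, 0, -0.6, 30],
  [0, 0, 0, 0, 0, -0.66, 30],
  [0, 0, 0, 0, 0, -0.72, 30],
])

```text
time: 20.53
tool_pos: [0.4238, 0.1601, 0.1164]
ee_rot: [-3.141, 0.001, 3.07]
wrist_force: [1.0, 0.1, -8.2]
width: 0.0361
finger_force: 30.0
```

Request:
servo_tool([
  [0, 0, 0, 0, 0, -0.05, 30],
  [0, 0, 0, 0, 0, -0.1, 30],
  [0, 0, 0, 0, 0, -0.104, 30],
  [0, 0, 0, 0, 0, -0.104, 30],
  [0, 0, 0, 0, 0, -0.104, 30],
])

```text
time: 20.95
tool_pos: [0.4234, 0.1603, 0.1163]
ee_rot: [-3.141, 0.0, -3.056]
wrist_force: [0.2, -0.8, -8.1]
width: 0.0355
finger_force: 30.0
```

```bash
python3 - <<'E'
from h import *
o=robot.get_obs();print(o['tool_pos'],o['ee_rot'],o['width'],o['joint_positions'])
for c in('scene','top'): snap(c,c+'5.png')
a=cv2.imread('pics/scene5.png')[110:260,300:500];b=cv2.imread('pics/top5.png')[150:300,200:400]
cv2.imwrite('pics/p4.png',cv2.resize(np.hstack([a,b]),None,fx=2,fy=2,interpolation=2))
E
```

```text
[0.42337933 0.16032111 0.11625272] [-3.14144150e+00  2.09166289e-04 -3.05560267e+00] 0.03551893939918975 [ 2.36767916e-01 -8.50463263e-02  1.75583409e+00 -1.81763988e-04
  1.47062080e+00 -1.42000021e+00]
```

View pics/p4.png

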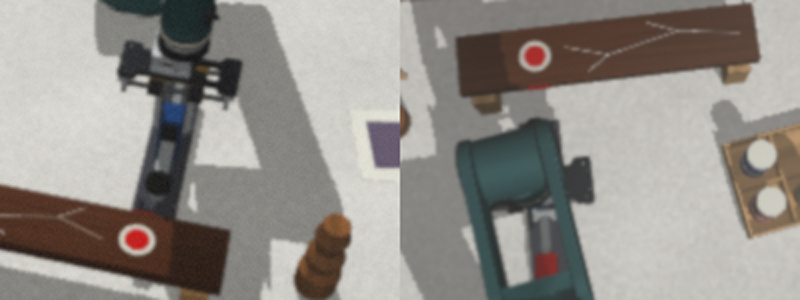

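The scene view shows the jack held level, its saddle at crop (158,183) and the mark at (137,239).

```bash
python3 - <<'E'
from h import *
im=cv2.imread('pics/scene5.png')
g=cv2.cvtColor(im,cv2.COLOR_BGR2HSV)[190:214,364:396].astype(int)
y,x=np.nonzero(g[...,2]<45);u=(x.mean()+364,y.mean()+190)
print(len(x),u,onz('scene',u,.096),onz('scene',(379,201.5),.100))
h=cv2.cvtColor(im,cv2.COLOR_BGR2HSV)[218:242,355:383].astype(int)
y,x=np.nonzero(((h[...,0]<8)|(h[...,0]>172))&(h[...,1]>150)&(h[...,2]>120));u=(x.mean()+355,y.mean()+218)
print(u,onz('scene',u,.11))
t=-3.0556+np.pi;print('pred saddle from tool',.4234+.11*np.cos(t),.1603+.11*np.sin(t))
E
```

```text
135 (np.float64(379.93333333333334), np.float64(201.54814814814816)) [0.5394 0.1742 0.096 ] [0.543  0.1719 0.1   ]
(np.float64(368.1038961038961), np.float64(229.25974025974025)) [0.6562 0.1694 0.11  ]
pred saddle from tool 0.5329935400587208 0.16974753816597535
```

Request:
servo_tool([
  [0, 0, 0.1, 0, 0, 0, 30],
  [0, 0, 0.2, 0, 0, 0, 30],
  [0, 0, 0.25, 0, 0, 0, 30],
  [0, 0, 0.25, 0, 0, 0, 30],
  [-0.1, -0.01, 0.25, 0, 0, 0, 30],
  [-0.25, -0.03, 0.25, 0, 0, 0, 30],
  [-0.4, -0.05, 0.25, 0, 0, 0, 30],
  [-0.55, -0.06, 0.25, 0, 0, 0, 30],
  [-0.7, -0.08, 0.25, 0, 0, 0, 30],
  [-0.85, -0.1, 0.25, 0, 0, 0, 30],
  [-1, -0.12, 0.25, 0, 0, 0, 30],
  [-1, -0.12, 0.25, 0, 0, 0, 30],
])

```text
time: 22.05
tool_pos: [0.5283, 0.1569, 0.0917]
ee_rot: [-3.141, 0.006, -3.055]
wrist_force: [0.9, 0.8, -7.4]
width: 0.0358
finger_force: 30.0
```

Request:
servo_tool([
  [-0.05, 0, 0, 0, 0, 0, 30],
  [-0.12, 0, 0, 0, 0, 0, 30],
  [-0.17, 0, 0, 0, 0, 0, 30],
  [-0.17, 0, 0, 0, 0, 0, 30],
  [-0.17, 0, 0, 0, 0, 0, 30],
])

```text
time: 22.47
tool_pos: [0.5407, 0.1588, 0.0911]
ee_rot: [-3.142, -0.0, -3.054]
wrist_force: [0.5, -0.7, -8.7]
width: 0.0358
finger_force: 30.0
```

```bash
python3 - <<'E'
from h import *
o=robot.get_obs();print(o['tool_pos'],o['ee_rot'],o['width'],o['wrist_force'])
for c in('scene','top'): snap(c,c+'6.png')
a=cv2.imread('pics/scene6.png')[140:290,280:480];b=cv2.imread('pics/top6.png')[130:280,190:390]
cv2.imwrite('pics/p5.png',cv2.resize(np.hstack([a,b]),None,fx=2,fy=2,interpolation=2))
E
```

```text
[0.54069583 0.15883239 0.09112145] [-3.14151998e+00 -3.84080305e-04 -3.05359184e+00] 0.035809716787046475 [ 0.5202595  -0.69921868 -8.67874534]
```

View pics/p5.png

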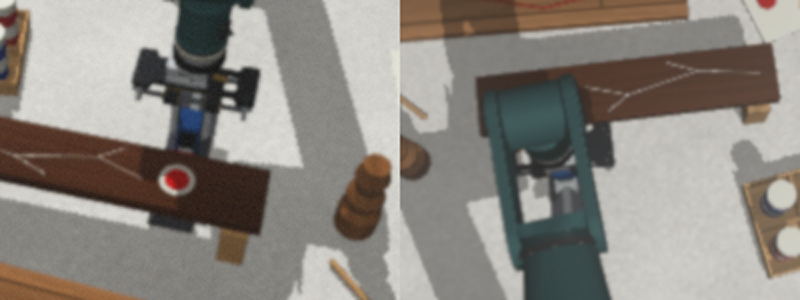

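The scene view shows the foot plate's front edge just beyond the far side of the board, corners at crop (150,220) and (192,228). The board and mark, at (177,180), have not moved.

```bash
python3 - <<'E'
from h import *
a,b=onz('scene',(280+150/2,140+219/2),.009),onz('scene',(280+192/2,140+227/2),.009);m=(a+b)/2
print(a,b,m, 'saddle',m-[.0249,.0022,0])
h=cv2.cvtColor(cv2.imread('pics/scene6.png'),cv2.COLOR_BGR2HSV)[218:242,355:383].astype(int)
y,x=np.nonzero(((h[...,0]<8)|(h[...,0]>172))&(h[...,1]>150)&(h[...,2]>120));u=(x.mean()+355,y.mean()+218)
print(u,onz('scene',u,.11))
E
```

```text
[0.6747 0.1401 0.009 ] [0.6675 0.2042 0.009 ] [0.6711  0.17215 0.009  ] saddle [0.6462  0.16995 0.009  ]
(np.float64(366.030303030303), np.float64(229.78787878787878)) [0.6598 0.1642 0.11  ]
```

Request:
servo_tool([
  [-0.03, 0, 0, 0, 0, 0, 30],
  [-0.05, 0, 0, 0, 0, 0, 30],
  [-0.05, 0, 0.02, 0, 0, 0, 30],
  [-0.05, 0, 0.04, 0, 0, 0, 30],
  [-0.05, 0, 0.05, 0, 0, 0, 30],
  [-0.05, 0, 0.05, 0, 0, 0, 30],
  [-0.05, 0, 0.05, 0, 0, 0, 30],
])

```text
time: 23.15
tool_pos: [0.5459, 0.1592, 0.0866]
ee_rot: [-3.142, 0.001, -3.054]
wrist_force: [1.5, 0.3, -5.5]
width: 0.036
finger_force: 30.0
```

Request:
servo_tool([
  [0, 0, 0.005, 0, 0, 0, 30],
  [0, 0, 0.005, 0, 0, 0, 38],
  [0, 0, 0.005, 0, 0, 0, 42],
  [0, 0, 0.005, 0, 0, 0, 50],
  [0, 0, 0.005, 0, 0, 0, 60],
  [0, 0, 0.005, 0, 0, 0, 70],
  [0, 0, 0.005, 0, 0, 0, 70],
  [0, 0, -0.3, 0, 0, 0, 70],
  [0, 0, -0.6, 0, 0, 0, 70],
  [0, 0, -1, 0, 0, 0, 70],
  [0, 0, -1, 0, 0, 0, 70],
])

```text
time: 24.07
tool_pos: [0.5495, 0.16, 0.1957]
ee_rot: [3.14, 0.016, -3.054]
wrist_force: [1.0, 0.7, 1.5]
width: 0.07
finger_force: 0.0
```

Request:
servo_tool([
  [0.3, 0, -0.2, 0, 0, 0, 0],
  [0.6, 0, -0.2, 0, 0, 0, 0],
  [0.9, 0, -0.2, 0, 0, 0, 0],
  [1, 0, -0.2, 0, 0, 0, 0],
  [1, 0, -0.2, 0, 0, 0, 0],
])

```text
time: 24.48
tool_pos: [0.4447, 0.1505, 0.2068]
ee_rot: [3.141, 0.002, -3.053]
wrist_force: [0.3, 0.8, -0.9]
width: 0.0402
finger_force: 0.0
```

```bash
python3 - <<'E'
from h import *
o=robot.get_obs();print(o['tool_pos'],o['ee_rot'],o['width'],o['wrist_force'])
for c in('scene','top'):
    snap(c,c+'7.png')
    for n in('jack_grip','handle_grip','saddle_top'): print(c,n,[(np.round(x['extent'],1).tolist(),round(x['conf'],2)) for x in robot.find_in(n,c)[:2]])
a=cv2.imread('pics/scene7.png')[160:260,310:410]
cv2.imwrite('pics/p6.png',cv2.resize(a,None,fx=5,fy=5,interpolation=2))
print('pred front corners+tower', [proj('scene',[[.5459+x*.9963-y*.0876,.1592+x*.0876+y*.9963,z]])[0] for x,y,z in((.135,.035,.008),(.135,-.035,.008),(0,0,.105),(-.12,0,.1277))])
E
```

```text
[0.44473957 0.15052862 0.2068483 ] [ 3.14140943e+00  1.70442197e-03 -3.05291839e+00] 0.04016366649719047 [ 0.29402551  0.75723827 -0.8523567 ]
scene jack_grip [([372.0, 209.2, 38.2, 106.3], 0.72)]
scene handle_grip [([381.3, 178.8, 11.6, 36.1], 0.66)]
scene saddle_top []
top jack_grip [([273.7, 228.2, 13.8, 68.3], 0.84), ([275.6, 250.8, 10.9, 9.6], 0.74)]
top handle_grip [([275.5, 247.6, 9.6, 17.3], 0.61)]
top saddle_top [([378.4, 229.9, 19.7, 17.5], 0.2)]
pred front corners+tower [array([375.6, 256.5]), array([352.9, 251.7]), array([374.8, 200.2]), array([382.4, 165.8])]
```

View pics/p6.png

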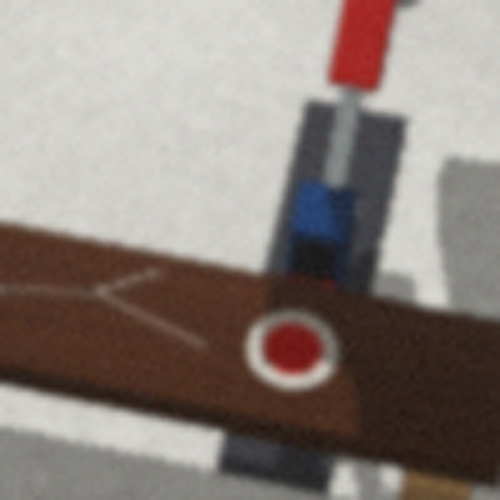

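The jack stands with its foot centred under the mark at crop (292,348). The back plate corners are at (308,100) and (408,117), and the front ones at (222,470) and (333,487).

```bash
python3 - <<'E'
from h import *
from scipy.optimize import least_squares
C=[((308,100),(-.16,-.035,.008)),((408,117),(-.16,.035,.008)),((222,472),(.135,-.035,.0)),((333,489),(.135,.035,.0)),((324,208),(0,0,.105))]
def res(p):
    c,s=np.cos(p[2]),np.sin(p[2])
    return np.array([proj('scene',[[p[0]+x*c-y*s,p[1]+x*s+y*c,z]])[0]-(310+u/5,160+v/5) for (u,v),(x,y,z) in C]).ravel()
r=least_squares(res,[.546,.159,.09],diff_step=1e-2);p=r.x
S=p[:2]+.11*np.array([np.cos(p[2]),np.sin(p[2])]);print(p,'saddle',S,'mark',onz('scene',(310+292/5,160+348/5),.11),res(p).round(1))
E
```

```text
[0.55001701 0.16195238 0.09596384] saddle [0.6595109  0.17249221] mark [0.657  0.1705 0.11  ] [-0.4 -1.1  0.2 -0.7 -0.8  0.1 -0.3  1.4  0.5 -0.2]
```

Request:
servo_tool([
  [0.2, 0, 0, 0, 0, 0, 0],
  [0.36, 0, 0, 0, 0, 0, 0],
  [0.36, 0, 0, 0, 0, 0, 0],
  [0.36, 0, 0.2, 0, 0, 0, 0],
  [0.36, 0, 0.4, 0, 0, 0, 0],
  [0.36, 0, 0.5, 0, 0, 0, 0],
  [0.36, 0, 0.5, 0, 0, 0, 0],
  [0.36, 0, 0.5, 0, 0, 0, 0],
  [0.36, 0, 0.5, 0, 0, 0, 0],
])

```text
time: 25.63
tool_pos: [0.4118, 0.1474, 0.1575]
ee_rot: [-3.142, 0.003, -3.054]
wrist_force: [1.8, 0.7, 0.9]
width: 0.0005
finger_force: 0.9
```

Request:
servo_tool([
  [0, 0, 0.06, 0, 0, 0, 0],
  [0, 0, 0.12, 0, 0, 0, 0],
  [0, 0, 0.18, 0, 0, 0, 0],
  [0, 0, 0.24, 0, 0, 0, 0],
  [0, 0, 0.3, 0, 0, 0, 0],
  [0, 0, 0.3, 0, 0, 0, 0],
])

```text
time: 26.13
tool_pos: [0.4097, 0.1472, 0.125]
ee_rot: [-3.141, -0.001, -3.054]
wrist_force: [0.4, -0.3, 6.3]
width: 0.0001
finger_force: 3.0
```

Request:
servo_tool([
  [0, 0, 0.04, 0, 0, 0, 0],
  [0, 0, 0.08, 0, 0, 0, 0],
  [0, 0, 0.12, 0, 0, 0, 0],
  [0, 0, 0.16, 0, 0, 0, 0],
  [0, 0, 0.2, 0, 0, 0, 0],
  [0, 0, 0.24, 0, 0, 0, 0],
  [0, 0, 0.28, 0, 0, 0, 0],
  [0, 0, 0.32, 0, 0, 0, 0],
  [0, 0, 0.36, 0, 0, 0, 0],
  [0, 0, 0.4, 0, 0, 0, 0],
  [0, 0, 0.43, 0, 0, 0, 0],
  [0, 0, 0.43, 0, 0, 0, 0],
])

```text
time: 27.13
tool_pos: [0.4075, 0.147, 0.0823]
ee_rot: [-3.141, -0.007, -3.054]
wrist_force: [-5.9, -0.5, 8.5]
width: 0.0008
finger_force: 4.3
```

Request:
servo_tool([
  [0, 0, 0.01, 0, 0, 0, 0],
  [0, 0, 0.02, 0, 0, 0, 0],
  [0, 0, 0.03, 0, 0, 0, 0],
  [0, 0, 0.03, 0, 0, 0, 0],
  [0, 0, 0.03, 0, 0, 0, 0],
  [0, 0, 0.03, 0, 0, 0, 0],
])

```text
time: 27.63
tool_pos: [0.4074, 0.147, 0.0801]
ee_rot: [-3.141, -0.007, -3.053]
wrist_force: [-7.5, -1.9, 10.2]
width: 0.0005
finger_force: 5.3
```

```bash
python3 - <<'E'
from h import *
o=robot.get_obs();print(o['tool_pos'],o['wrist_force'])
a=snap('scene','scene8.png')[130:270,300:440,::-1]
cv2.imwrite('pics/p7.png',cv2.resize(a,None,fx=4,fy=4,interpolation=2))
E
```

```text
[0.40743064 0.14701983 0.08010514] [-7.54756033 -1.88975147 10.15789265]
```

View pics/p7.png

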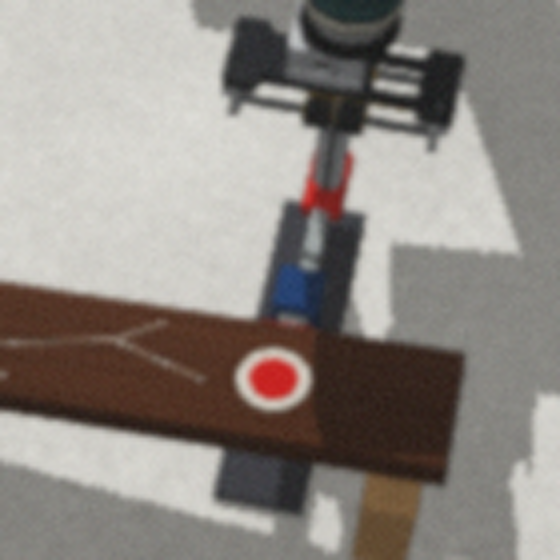

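The board is visibly raised at the mark, crop (273,379), and the handle is level under the fingertips. The jack has moved only 2–4 mm forward. I'll relieve the sideways push a little.

Request:
servo_tool([
  [0.01, 0, 0.01, 0, 0, 0, 0],
  [0.02, 0, 0.02, 0, 0, 0, 0],
  [0.03, 0, 0.02, 0, 0, 0, 0],
  [0.03, 0, 0.02, 0, 0, 0, 0],
  [0.03, 0, 0.02, 0, 0, 0, 0],
  [0.03, 0, 0.02, 0, 0, 0, 0],
  [0.03, 0, 0.02, 0, 0, 0, 0],
  [0.03, 0, 0.02, 0, 0, 0, 0],
])

```text
time: 28.35
tool_pos: [0.4072, 0.147, 0.0799]
ee_rot: [-3.141, 0.0, -3.053]
wrist_force: [-5.3, -2.0, 12.7]
width: 0.0004
finger_force: 6.6
```

```bash
python3 - <<'E'
from h import *
from scipy.optimize import least_squares
o=robot.get_obs();print(o['tool_pos'],o['wrist_force'],o['time'])
def fit(C,S,o0,g):
    def res(p):
        c,s=np.cos(p[2]),np.sin(p[2])
        return np.array([proj('scene',[[p[0]+x*c-y*s,p[1]+x*s+y*c,z]])[0]-(o0[0]+u/S,o0[1]+v/S) for (u,v),(x,y,z) in C]).ravel()
    p=least_squares(res,g,diff_step=1e-2).x;return p,p[:2]+.11*np.array([np.cos(p[2]),np.sin(p[2])])
print(fit([((288,203),(-.16,-.035,.008)),((363,217),(-.16,.035,.008)),((217,500),(.135,-.035,0)),((303,513),(.135,.035,0))],4,(300,130),[.55,.16,.09]))
for z in(.11,.125,.135):print(z,onz('scene',(300+273/4,130+379/4),z))
E
```

```text
[0.40720569 0.14702067 0.07990137] [-5.26133483 -2.02640808 12.73528917] 28.35
(array([0.55233041, 0.16208876, 0.09490031]), array([0.66183545, 0.17251214]))
0.11 [0.641  0.1655 0.11  ]
0.125 [0.6508 0.1673 0.125 ]
0.135 [0.6573 0.1685 0.135 ]
```

```bash
python3 -c "
from bench import robot
print(robot.close_job())"
```

```text
the job is handed in; nothing more can be done
None
```

I handed the job in at about 28 s; no verdict came back. The red and yellow jars are upright in their own crate cells, and the jack's saddle measures about 6 mm from the lift mark. The arm is holding the handle down at its stop with about 13 N, and the board is raised at the mark.

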